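# Load a slide carrier through the reader's sprung dust flap

## Task

Load the tall slide carrier into the slide reader: take it from the rack, push it foot first through the sprung dust flap in the reader's top, and with the fingertips press it on down the well until you feel it press firmly on the springy seat at the bottom: about 10 N more than the drag on the way down, for the seat is delicate and 15 N spoils it. Then draw back so that the flap swings fully shut above it, and leave the short carrier, the dish and the bottle where they stand.

Things in the scene. Friction and masses are not known exactly. Their poses are not given: they have to be found in the camera images.
- carrier_centre (a point): Centre, 60 mm above the underside, of the tall slide carrier: plain aluminium plate with glass in its broad faces, 12 mm thick (x), 30 mm wide (y), 120 mm tall (z, up), about 110 g; the lowest 4 mm is a foot of 11 x 28 mm. Starts upright in a rack pocket, foot 9 mm above the table, upper 95 mm free. Its axes may be a half turn round: both ways are alike and fit.
- rack: Fixed grey rack, 130 mm (x) by 60 mm (y) by 34 mm high; origin at the centre of its underside. Two pockets, 25 mm deep, at x = -32 and +32 mm, 1 mm loose round the carriers, which stand in them with axes parallel to the rack's; which carrier is in which pocket varies.
- reader: Fixed white slide reader, a box 180 mm (x) by 220 mm (y) by 180 mm high; origin at the centre of its underside, z up. In its flat top is a port, x from -18 to +19 mm and y from -42 to +42 mm, covered by a steel flap; the roof is 4 mm thick.
- port (a point): Point on the reader's top surface (180 mm up) on the centre line of the upright guide well; axes as the reader's. The port reaches 20 mm from it to -x (the hinge) and 17 mm to +x. The carrier goes down here upright, its x and y along these. Free space below for 48 mm. When its foot meets the hidden seat, the carrier's top is 30 to 42 mm below this surface (varies); only then does the flap clear it.
- well (a point): Centre of the top of the guide well, 58 mm below the port; axes as the reader's. The well is 14 mm (x) by 33 mm (y), with a flared mouth above it. From 5 mm lower a spring clip in its +x wall presses (5 N) the carrier against its -x wall, drags on it (3 to 7 N) and keeps it upright and from dropping once its foot is 35 mm into the well. The springy seat is at the bottom, unseen, at a height that differs each time: find it by feel.
- flap (a joint): Angle of the steel flap: 0 = shut, flush with the top; 1.5 rad = hanging inside. 31 mm long (x), 76 mm wide (y), hinged on the port's -x edge, opens only downwards and is shut by a spring: about 1.5 N on the well's centre line begins to open it, about 2 N at its tip when wide open. It leans on whatever is in the port, pushing it to +x: a carrier held by its narrow sides can swing aside, by its broad faces not.
- pad (a joint): How far the springy seat at the bottom of the well is pressed down, m: 0 = free, 6 N per mm (1.7 mm at 10 N), limit 6 mm. Too noisy to steer by: feel the force. It springs back when let go, perhaps not fully, as the clip drags on the carrier.
- short_carrier_centre (a point): Centre (26 mm above its underside) of a shorter carrier of the same make, 12 x 30 x 52 mm, upright in the rack's other pocket; to be left alone.
- dish_centre (a point): Centre of a closed clear dish, 93 mm across and 15 mm high, on the table; to be left alone.
- oil_centre (a point): Centre of a small amber bottle with a black cap, 36 mm across and 75 mm high, on the table; to be left alone.
There are look-alikes about, which are no part of the job. What is meant by the part that bears carrier_centre is not black or pink, and is the smaller of those in its own colour.

How it is judged:
By the outcome, as a careful person would: the job done as asked, in the order asked, and still so for the second after the job is handed in, with the robot touching nothing.
It also fails if it takes over 72 s, if anything falls off the work surface, if the arm or the gripper's body presses on something with over 40 N, if the wrist force passes 120 N, or if a joint passes its speed limit or range.

## Robot

A 7-joint arm with a two-finger parallel gripper is mounted at the origin on the work surface. World frame = base frame: x ahead of the robot, y to its left, z up, the work surface at z = 0. Lengths are in m, angles in degrees, forces in N, time in s.
With the tool pointing down it reaches from about 0.4 to 0.875 m from the base axis. Payload 6.5 kg.
Tool frame: the origin (TCP) lies at the very end of the fingers, on their centre line; the grasp point (between the pads) lies 19 mm behind it; z points along the fingers, y is the direction in which the jaws open and shut (so a half turn about z gives the same grasp; the last joint's range is limited). The gripper opens to 85 mm and grips with 20 to 120 N. Pads are 22 mm wide; open, the fingers measure 114 mm over their backs; the gripper's body (76 mm by 85 mm) begins 54 mm behind the grasp point. The pads swing forward as they close: fully open they stand 13 mm farther back than shut.
Start: joints at [67.368, 30.733, -0.252, 88.115, 0.149, 61.152, -4.079], TCP at [0.21, -0.615, 0.231] pointing down, gripper open.
Joint ranges: [-154.64, 154.64], [-21.42, 123.67], [-72.66, 72.17], [13.99, 137.28], [-74.86, 254.86], [10.95, 109.41], [-158.01, 158.01]. Speed limits (degrees/s): [136.94, 136.94, 180, 180, 180, 180, 180].

## Interface

Orientations are given as a 3x3 rotation matrix whose columns are the frame's x, y, z axes.
In Python, from plant import ctrl gives the robot as it stands.
- The arm moves only by the tool send_rows, never from a script. Its argument "series" is a list of rows, each a list of 5 numbers: the opening, from -1 (shut) to 1 (fully open), then the shift along the world's x, y, z in m, then the turn about the world's z in rad. In form: [[hand, tx, ty, tz, turn], ...]. A call has 1 to 12 rows; each row shifts and turns the commanded pose from where the row before left it; what a row does not reach is not made up. A row lasts 1/12 s, in which the tool goes at most 41.7 mm and 7.16 degrees, less where a joint would pass 70% of its speed; a pose out of reach is approached as far as the arm can. A call is refused whole if a number of a shift passes 0.0417 or a number of a turn 0.125, either way. A call with a gripper value outside its range is refused whole. The fingers move at their own pace and stop on an object; the grip force is fixed at half the most. Time passes only in rows, so rows that do not move let the fingers close. It gives the time, the measured TCP pose, the force and the opening at its end, in the units of the state.
- ctrl.get_obs(): the state, without advancing time (a new reading comes with each control period).
- ctrl.get_image(name): name is "scene" or "top"; returns a dict with "color" (400x640x3 uint8, red, green, blue), "fx", "fy", "cx", "cy" (pixels), "R" (3x3) and "t" (3): a world point X has camera coordinates R X + t. Camera axes: x right, y down, z forward; pixel columns grow to the right and rows downward; lengths in m; the calibration is good to about 2 mm. A picture is of the moment at which its call begins. There is no depth.
- ctrl.hand_in(): hands the job in, once; it reports no verdict.
The state is a dict: "time": time; "q": joint angles; "dq": joint speeds; "tau": joint torques, N m; "tool_pos": TCP position; "orientation": TCP orientation; "contact_force": force on the tool from outside, world axes, zero at the start; "torque": the same for the moment, N m; "grip_width": opening from 0.0 (shut) to 1.0 (fully open).
Only numpy, scipy, OpenCV 4.12 (cv2) and the standard library are available. Lean on these libraries where they do the work, as an engineer would, in place of code of your own. Each camera call takes 0.05 s, during which the arm holds its last target.

## Working session

There is one attempt and no reset: what is moved stays moved. The work goes in short steps, Python scripts to look and compute and a tool call to move; the robot and the scene stay as the last step left them, time stands still between calls to the robot, and variables do not carry over. Pictures are saved under pics/ and viewed, and the job is handed in when it is done.

Besides the shell and the picture viewer there is one more tool, called after "Emit:" as name(argument=value, ...) on one line, values as JSON. send_rows: Moves the arm, as the interface text tells. Its arguments: {"type":"object","properties":{"series":{"type":"array","items":{"type":"array","items":{"type":"number"}}}},"required":["series"]}

```bash
mkdir -p pics; ls; python3 - <<'E'
from plant import ctrl
import cv2,numpy as np
for n in("scene","top"):
    d=ctrl.get_image(n); cv2.imwrite(f"pics/{n}0.png",d["color"][:,:,::-1])
    np.savez(f"{n}0.npz",**d)
    print(n,d["fx"],d["fy"],d["cx"],d["cy"],np.round(d["R"],4).tolist(),np.round(d["t"],4).tolist())
o=ctrl.get_obs();print(o)
E
```

```text
pics
scene 368.2629108296704 368.2629108296704 318.86306942852974 195.05021834682864 [[0.8527, 0.5221, 0.0174], [0.4415, -0.7025, -0.5581], [-0.2792, 0.4836, -0.8296]] [-0.4647, -0.1782, 1.1005]
top 385.73684437220976 385.73684437220976 320.6129639036335 200.09357866045397 [[0.0172, -0.9999, -0.0006], [-0.9934, -0.017, -0.1137], [0.1137, 0.0026, -0.9935]] [-0.0189, 0.5824, 0.9644]
{'time': 0.1, 'q': array([67.36871797, 30.77614307, -0.25582893, 88.16417254,  0.14732273,
       61.15225888, -4.08093927]), 'dq': array([-0.10204113,  0.01160454, -0.02591402, -0.05498094, -0.02667471,
       -0.04750343, -0.07281365]), 'tau': array([ 2.61207431e-03, -5.84574795e+01,  1.05206296e+00, -2.59780508e+01,
        1.26675406e-02,  4.50775216e-03, -3.01867267e-06]), 'tool_pos': array([ 0.20970993, -0.61463888,  0.23047254]), 'orientation': array([[ 9.46415936e-01,  3.22949721e-01, -5.95243112e-04],
       [ 3.22950260e-01, -9.46414756e-01,  1.49621749e-03],
       [-8.01438432e-05, -1.60827799e-03, -9.99998704e-01]]), 'contact_force': array([-0.75851422, -0.07186807, -0.28006136]), 'torque': array([-0.02523361,  0.04295123, -0.00286555]), 'grip_width': 1.0004771036111402}
```

View pics/scene0.png

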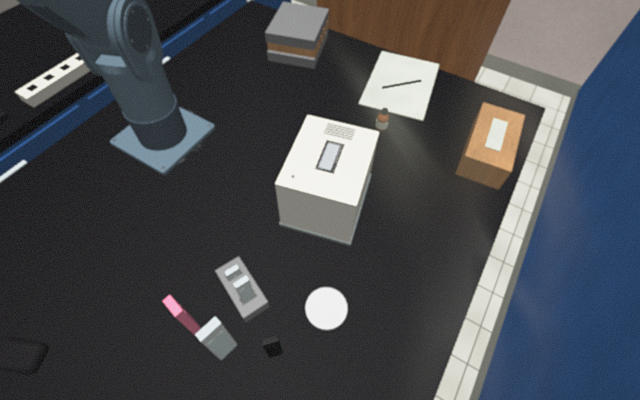

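View pics/top0.png

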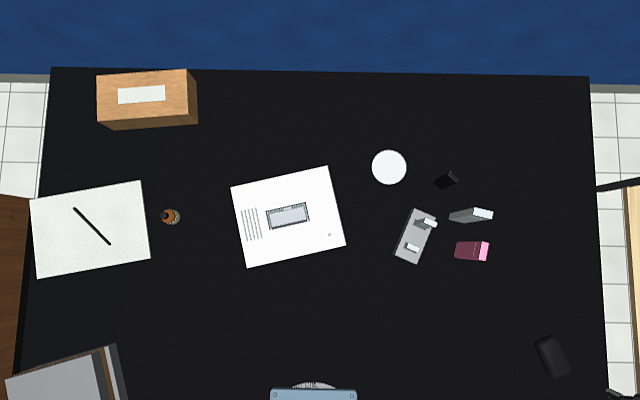

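```bash
python3 - <<'E'
import cv2,numpy as np
a=cv2.imread("pics/scene0.png");b=cv2.imread("pics/top0.png")
c1=cv2.resize(a[245:365,155:355],None,fx=4,fy=4,interpolation=cv2.INTER_CUBIC)
c2=cv2.resize(b[140:280,365:515],None,fx=4,fy=4,interpolation=cv2.INTER_CUBIC)
c3=cv2.resize(b[150:280,220:355],None,fx=4,fy=4,interpolation=cv2.INTER_CUBIC)
c4=cv2.resize(a[105:255,260:390],None,fx=4,fy=4,interpolation=cv2.INTER_CUBIC)
for i,c in enumerate((c1,c2,c3,c4)): cv2.imwrite(f"pics/c{i+1}.png",c)
for n in("scene","top"):
    d=np.load(n+"0.npz");p=d["R"]@np.array([.21,-.615,.231])+d["t"];print(n,d["fx"]*p[:2]/p[2]+[d["cx"],d["cy"]])
E
```

```text
scene [-82.66167744 340.0103263 ]
top [625.97190536 382.4701196 ]
```

View pics/c1.png

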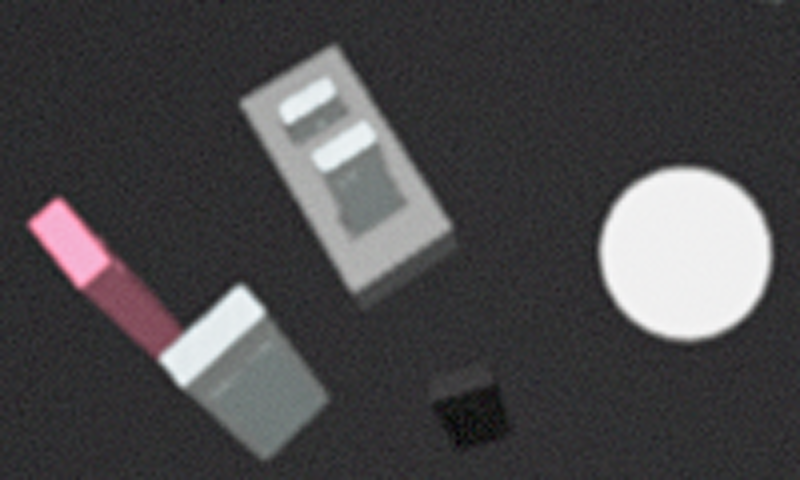

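View pics/c2.png

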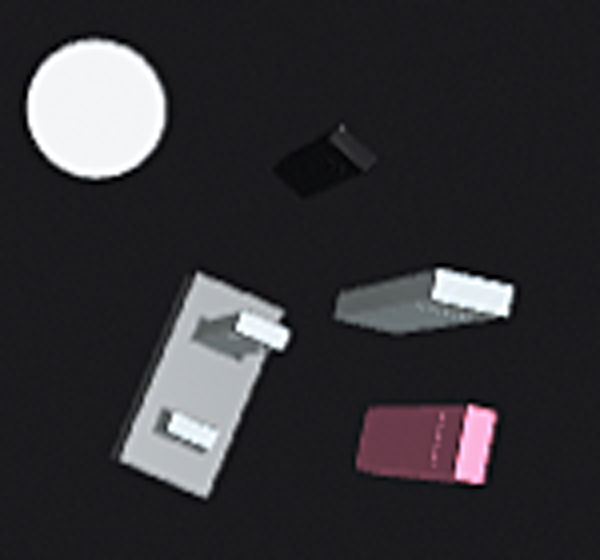

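View pics/c3.png

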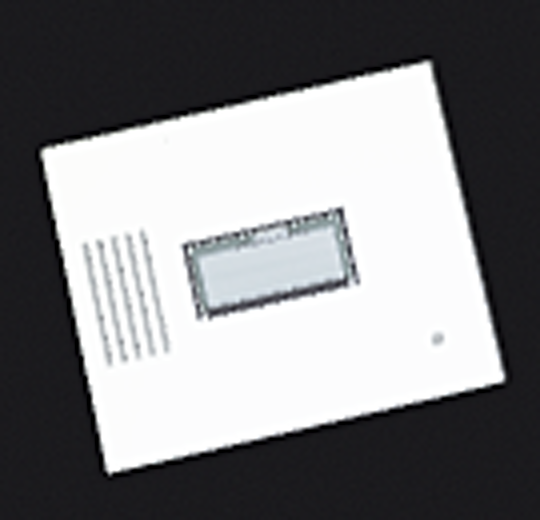

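View pics/c4.png

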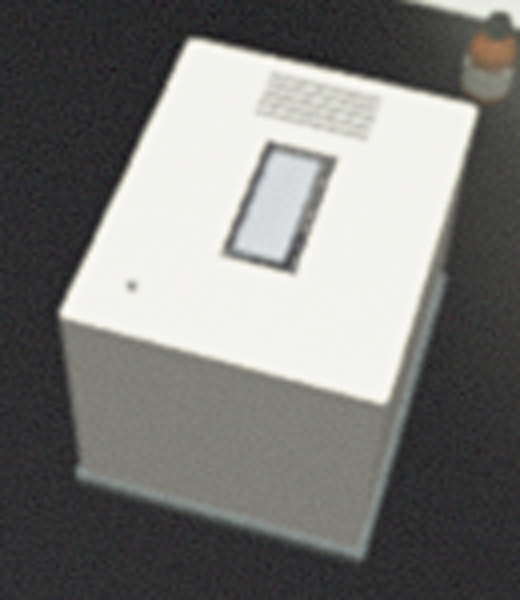

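In the crops I see these candidates, with top-view pixels:
- silver tall carrier in the rack (430,223)
- short silver one in the rack (412,247)
- bigger silver block on the table (470,215)
- pink (472,250)
- black (446,180)

The target is the tall silver one in the rack's far pocket: it isn't black or pink, it's the smaller of the two tall silver ones, and it stands in the rack. The crop confirms this.

The reader's flap shows at top (288,215). The wide dark gap is on the far (+x) side, so the hinge is on the robot's side.

```bash
cat > h.py <<'E'
import cv2,numpy as np
def load(n): return dict(np.load(n+".npz"))
def ray(d,uv,z):
    uv=np.atleast_2d(uv).astype(float)
    v=np.c_[(uv[:,0]-d["cx"])/d["fx"],(uv[:,1]-d["cy"])/d["fy"],np.ones(len(uv))]@d["R"]
    c=-d["R"].T@d["t"]
    return c+v*((z-c[2])/v[:,2])[:,None]
def proj(d,X):
    p=np.atleast_2d(X)@d["R"].T+d["t"]
    return np.c_[d["fx"]*p[:,0]/p[:,2]+d["cx"],d["fy"]*p[:,1]/p[:,2]+d["cy"]]
def rect(m,box,roi_seed=None):
    M=np.zeros_like(m);x0,y0,x1,y1=box;M[y0:y1,x0:x1]=m[y0:y1,x0:x1]
    cs,_=cv2.findContours(M,cv2.RETR_EXTERNAL,cv2.CHAIN_APPROX_NONE)
    return max(cs,key=cv2.contourArea)
E
python3 - <<'E'
from h import *
T=load("top0");S=load("scene0")
def rep(name,d,m,box,z):
    c=rect(m,box); P=ray(d,c.reshape(-1,2),z)[:,:2]*1000
    (cx,cy),(w,h),a=cv2.minAreaRect(P.astype(np.float32))
    print(name,"cen",round(cx,1),round(cy,1),"wh",round(w,1),round(h,1),"ang",round(a,1),"px",c.reshape(-1,2).mean(0).round(1),"area",cv2.contourArea(c))
for n,d in(("top",T),("scene",S)):
    g=d["color"].min(2)
    print(n); 
    if n=="top":
        rep("reader",d,(g>200).astype(np.uint8),(220,150,360,280),.18)
        for th in(190,205,215):rep("ctop",d,(g>th).astype(np.uint8),(420,212,441,235),.129)
        for th in(190,205,215):rep("short",d,(g>th).astype(np.uint8),(400,238,422,256),.061)
        rep("rack",d,(g>70).astype(np.uint8),(390,200,440,268),.034)
        print(d["color"][223,430],d["color"][240,415])
    else:
        rep("reader",d,(g>200).astype(np.uint8),(270,105,390,200),.18)
        for th in(190,205):rep("ctop",d,(g>th).astype(np.uint8),(228,270,255,292),.129)
        for th in(190,205):rep("short",d,(g>th).astype(np.uint8),(222,260,243,277),.061)
        rep("rack",d,(g>70).astype(np.uint8),(210,252,272,325),.034)
# reader corners via approxPoly
for n,d,box in(("top",T,(220,150,360,280)),("scene",S,(270,105,390,200))):
    c=rect((d["color"].min(2)>170).astype(np.uint8),box);hl=cv2.convexHull(c)
    a=cv2.approxPolyDP(hl,5,True).reshape(-1,2);print(n,a.tolist(),(ray(d,a,.18)[:,:2]*1000).round(0).tolist())
E
```

```text
top
reader cen 530.4 63.5 wh 181.0 219.7 ang 14.0 px [287.  216.4] area 8077.5
ctop cen 525.2 -264.3 wh 28.6 12.6 ang 67.5 px [430. 222.] area 51.0
ctop cen 524.7 -264.0 wh 28.6 11.4 ang 67.5 px [429.8 222. ] area 46.5
ctop cen 524.6 -264.2 wh 28.1 11.4 ang 67.5 px [430.2 222.3] area 43.5
short cen 466.6 -239.6 wh 29.6 13.4 ang 64.3 px [413.  247.2] area 47.0
short cen 465.9 -239.8 wh 28.7 12.3 ang 64.3 px [412.8 247.3] area 42.5
short cen 464.9 -239.2 wh 28.5 10.0 ang 64.3 px [412.6 247.4] area 33.5
rack cen 493.4 -256.3 wh 71.0 132.3 ang 67.1 px [415.5 235.7] area 1201.5
[238 247 251] [183 187 189]
scene
reader cen 531.0 62.8 wh 180.3 220.7 ang 14.0 px [329.1 159.3] area 5809.5
ctop cen 525.6 -264.7 wh 31.1 12.4 ang 69.1 px [240.5 281. ] area 80.0
ctop cen 525.6 -265.0 wh 29.8 11.4 ang 66.9 px [240.7 281.1] area 68.5
short cen 466.5 -240.1 wh 30.5 12.4 ang 66.8 px [231.1 269.6] area 60.0
short cen 466.9 -240.1 wh 30.1 11.0 ang 65.4 px [231.2 269.5] area 50.5
rack cen 499.5 -253.6 wh 64.5 141.9 ang 67.1 px [242.4 288.7] area 1733.0
top [[327, 166], [345, 244], [247, 267], [231, 187]] [[642.0, -22.0], [471.0, -64.0], [418.0, 147.0], [592.0, 189.0]]
scene [[307, 115], [378, 132], [358, 199], [331, 199], [275, 183]] [[418.0, 146.0], [591.0, 189.0], [641.0, -6.0], [593.0, -36.0], [470.0, -64.0]]
```

```bash
python3 - <<'E'
from h import *
a=np.deg2rad(13.8);ex=np.array([np.cos(a),np.sin(a)]);ey=np.array([-ex[1],ex[0]]);c=np.array([.5307,.0632])
for n in("top","scene"):
    d=load(n+"0");g=cv2.cvtColor(d["color"],cv2.COLOR_RGB2GRAY).astype(np.float32)
    def prof(pts):
        uv=proj(d,np.c_[pts,np.full(len(pts),.18)]).astype(np.float32)
        return cv2.remap(g,uv[None,:,0],uv[None,:,1],cv2.INTER_LINEAR)[0]
    s=np.arange(-26,27,2)/1000
    x=np.mean([prof(c+s[:,None]*ex+t*ey) for t in np.arange(-.025,.026,.005)],0)
    print(n,"x",[(int(i*1000+0.5*np.sign(i)),int(v)) for i,v in zip(s,x)])
    s=np.arange(-50,51,2)/1000
    y=np.mean([prof(c+s[:,None]*ey+t*ex) for t in np.arange(-.008,.009,.004)],0)
    print(n,"y",[(int(round(i*1000)),int(v)) for i,v in zip(s,y)])
E
```

```text
top x [(-26, 254), (-24, 248), (-22, 182), (-20, 84), (-18, 87), (-16, 171), (-14, 213), (-12, 218), (-10, 216), (-8, 217), (-6, 217), (-4, 217), (-2, 216), (0, 216), (2, 218), (4, 219), (6, 219), (8, 220), (10, 221), (12, 197), (14, 173), (16, 169), (18, 151), (20, 110), (22, 198), (24, 253), (26, 254)]
top y [(-50, 253), (-48, 254), (-46, 227), (-44, 120), (-42, 148), (-40, 158), (-38, 180), (-36, 220), (-34, 221), (-32, 219), (-30, 219), (-28, 218), (-26, 219), (-24, 219), (-22, 218), (-20, 218), (-18, 218), (-16, 218), (-14, 218), (-12, 218), (-10, 218), (-8, 218), (-6, 218), (-4, 218), (-2, 218), (0, 217), (2, 217), (4, 218), (6, 218), (8, 218), (10, 218), (12, 218), (14, 218), (16, 218), (18, 218), (20, 218), (22, 217), (24, 217), (26, 218), (28, 218), (30, 217), (32, 218), (34, 219), (36, 221), (38, 194), (40, 149), (42, 142), (44, 117), (46, 202), (48, 253), (50, 254)]
scene x [(-26, 244), (-24, 239), (-22, 201), (-20, 138), (-18, 118), (-16, 156), (-14, 198), (-12, 215), (-10, 217), (-8, 217), (-6, 217), (-4, 217), (-2, 216), (0, 216), (2, 217), (4, 218), (6, 219), (8, 220), (10, 218), (12, 197), (14, 157), (16, 126), (18, 121), (20, 138), (22, 189), (24, 234), (26, 243)]
scene y [(-50, 244), (-48, 239), (-46, 213), (-44, 158), (-42, 123), (-40, 136), (-38, 176), (-36, 206), (-34, 219), (-32, 220), (-30, 219), (-28, 218), (-26, 218), (-24, 218), (-22, 218), (-20, 218), (-18, 218), (-16, 218), (-14, 218), (-12, 218), (-10, 218), (-8, 217), (-6, 217), (-4, 217), (-2, 218), (0, 217), (2, 217), (4, 217), (6, 218), (8, 218), (10, 217), (12, 217), (14, 217), (16, 217), (18, 217), (20, 217), (22, 217), (24, 217), (26, 218), (28, 217), (30, 217), (32, 218), (34, 216), (36, 202), (38, 177), (40, 153), (42, 144), (44, 166), (46, 205), (48, 233), (50, 242)]
```

Both views agree to about 1 mm:

| Item | Position (mm) | Axis |
|---|---|---|
| Tall carrier | (525.3, -264.4) | x axis at -22.6° |
| Reader | (530.7, 63.2) | x axis at 13.8°, hinge towards the robot |
| Port | (532.6, 63.7) | – |

Next I'll move above the carrier.

Emit:
send_rows(series=[[0.3, 0.0263, 0.0292, 0, 0.0707], [0.3, 0.0263, 0.0292, 0, 0.0707], [0.3, 0.0263, 0.0292, 0, 0.0707], [0.3, 0.0263, 0.0292, 0, 0.0707], [0.3, 0.0263, 0.0292, 0, 0.0707], [0.3, 0.0263, 0.0292, 0, 0.0707], [0.3, 0.0263, 0.0292, 0, 0.0707], [0.3, 0.0263, 0.0292, 0, 0.0707], [0.3, 0.0263, 0.0292, 0, 0.0707], [0.3, 0.0263, 0.0292, 0, 0.0707], [0.3, 0.0263, 0.0292, 0, 0.0707], [0.3, 0.0263, 0.0292, 0, 0.0707]])

```text
time: 1.1
tool_pos: [0.5262, -0.2631, 0.2311]
orientation: [[0.38, 0.925, -0.001], [0.925, -0.38, 0.0], [-0.0, -0.001, -1.0]]
contact_force: [0.3, -0.7, -0.2]
grip_width: 0.651
```

Emit:
send_rows(series=[[0.3, 0, 0, 0, 0], [0.3, 0, 0, 0, 0], [0.3, 0, 0, 0, 0], [0.3, 0, 0, 0, 0]])

```text
time: 1.43
tool_pos: [0.5243, -0.2663, 0.2309]
orientation: [[0.386, 0.923, -0.001], [0.923, -0.386, -0.001], [-0.001, -0.001, -1.0]]
contact_force: [-0.2, 0.3, 0.2]
grip_width: 0.652
```

```bash
cat > st.py <<'E'
from plant import ctrl
import numpy as np
o=ctrl.get_obs();R=o["orientation"]
print("t",round(o["time"],2),"pos",(o["tool_pos"]*1000).round(1),"jaw",round(np.degrees(np.arctan2(R[1,1],R[0,1])),2),"z",R[:,2].round(4),"F",o["contact_force"].round(2),"M",o["torque"].round(2),"w",round(o["grip_width"],3))
E
python3 st.py
```

```text
t 1.43 pos [ 524.3 -266.3  230.9] jaw -22.7 z [-1.2e-03 -6.0e-04 -1.0e+00] F [-0.21  0.32  0.23] M [-0.01  0.03 -0.01] w 0.652
```

Emit:
send_rows(series=[[0.3, 0.001, 0.002, 0, 0], [0.3, 0, 0, -0.03, 0], [0.3, 0, 0, -0.03, 0], [0.3, 0, 0, -0.02, 0], [0.3, 0, 0, 0, 0], [0.3, 0, 0, 0, 0], [0.3, 0, 0, 0, 0]])

```text
time: 2.02
tool_pos: [0.5271, -0.2636, 0.1527]
orientation: [[0.384, 0.923, 0.002], [0.923, -0.384, -0.001], [-0.0, 0.002, -1.0]]
contact_force: [0.9, -0.2, -0.4]
grip_width: 0.653
```

```bash
python3 st.py; cat > pic.py <<'E'
import sys
from plant import ctrl
import cv2,numpy as np
tag,n,x0,y0,x1,y1=sys.argv[1],sys.argv[2],*map(int,sys.argv[3:7])
d=ctrl.get_image(n);np.savez(f"{tag}.npz",**d);c=d["color"][y0:y1,x0:x1,::-1]
f=min(800/(x1-x0),600/(y1-y0));cv2.imwrite(f"pics/{tag}.png",cv2.resize(c,None,fx=f,fy=f,interpolation=cv2.INTER_CUBIC))
E
python3 pic.py s1 scene 140 220 340 370; python3 pic.py t1 top 365 140 525 260
```

```text
t 2.02 pos [ 527.1 -263.6  152.7] jaw -22.6 z [ 1.7e-03 -9.0e-04 -1.0e+00] F [ 0.86 -0.23 -0.36] M [-0.04 -0.02 -0.02] w 0.653
```

View pics/s1.png

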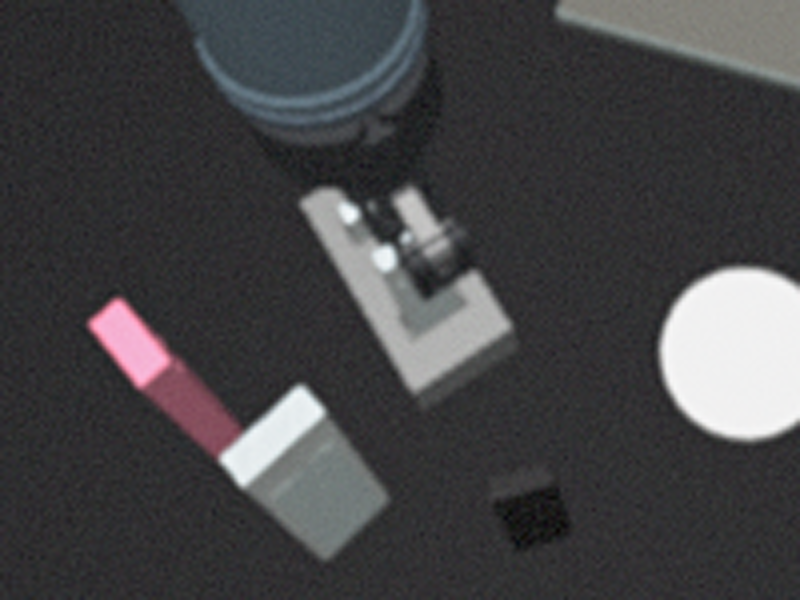

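View pics/t1.png

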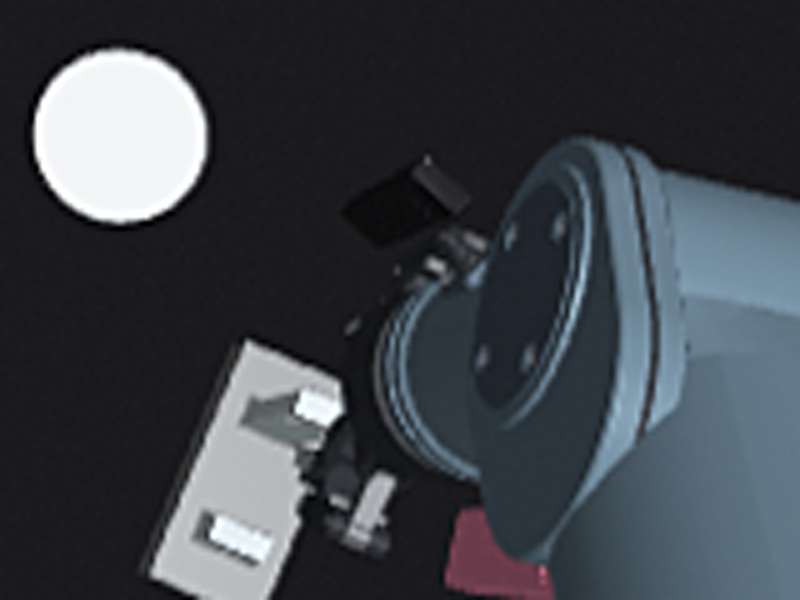

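The scene shows the two fingers on either side of the carrier's top, about (238,283) in the full picture, and the surroundings are clear. Going by the commanded poses I'll undo the small shift, since the readings are noisy, then lower and grip.

Emit:
send_rows(series=[[0.3, -0.0013, -0.0018, -0.01, 0], [0.3, 0, 0, -0.015, 0], [0.3, 0, 0, -0.015, 0], [0.3, 0, 0, -0.005, 0], [0.3, 0, 0, 0, 0], [0.3, 0, 0, 0, 0], [0.3, 0, 0, 0, 0], [0.3, 0, 0, 0, 0]])

```text
time: 2.78
tool_pos: [0.5258, -0.2649, 0.1072]
orientation: [[0.384, 0.924, 0.001], [0.924, -0.384, -0.001], [-0.0, 0.002, -1.0]]
contact_force: [0.2, -0.6, -0.4]
grip_width: 0.649
```

```bash
python3 st.py; python3 pic.py s2 scene 200 240 280 300
```

```text
t 2.78 pos [ 525.8 -264.9  107.2] jaw -22.55 z [ 1.5e-03 -7.0e-04 -1.0e+00] F [ 0.19 -0.62 -0.37] M [-0.03  0.01 -0.05] w 0.649
```

View pics/s2.png

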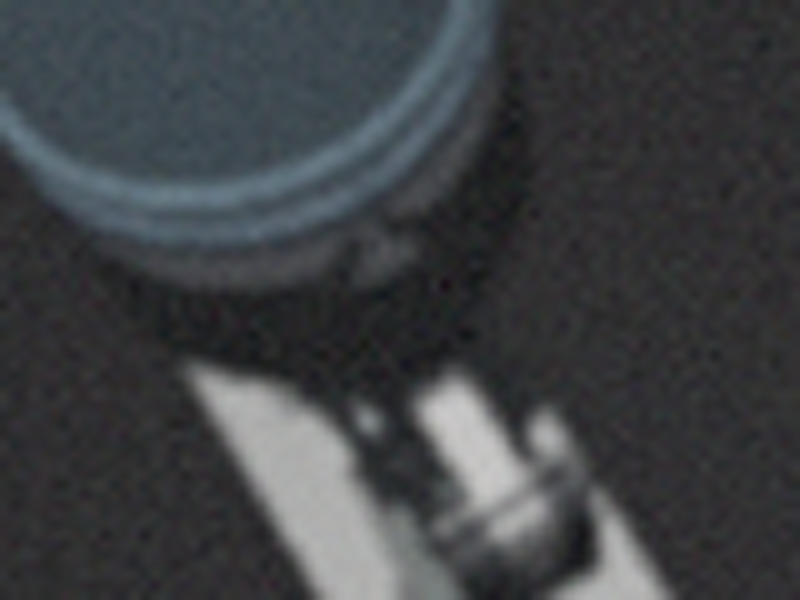

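The carrier's top is now hidden behind the gripper. There's no contact force, so I'll close.

Emit:
send_rows(series=[[0, 0, 0, 0, 0], [-0.3, 0, 0, 0, 0], [-0.6, 0, 0, 0, 0], [-0.8, 0, 0, 0, 0], [-1, 0, 0, 0, 0], [-1, 0, 0, 0, 0], [-1, 0, 0, 0, 0], [-1, 0, 0, 0, 0], [-1, 0, 0, 0, 0]])

```text
time: 3.58
tool_pos: [0.5256, -0.2647, 0.1066]
orientation: [[0.383, 0.924, 0.001], [0.924, -0.383, -0.0], [0.0, 0.001, -1.0]]
contact_force: [0.5, -0.3, 3.7]
grip_width: 0.124
```

```bash
python3 st.py; python3 pic.py t2 top 380 180 500 270
```

```text
t 3.58 pos [ 525.6 -264.7  106.6] jaw -22.55 z [ 7.e-04 -3.e-04 -1.e+00] F [ 0.45 -0.25  3.69] M [ 0.01 -0.05  0.  ] w 0.124
```

View pics/t2.png

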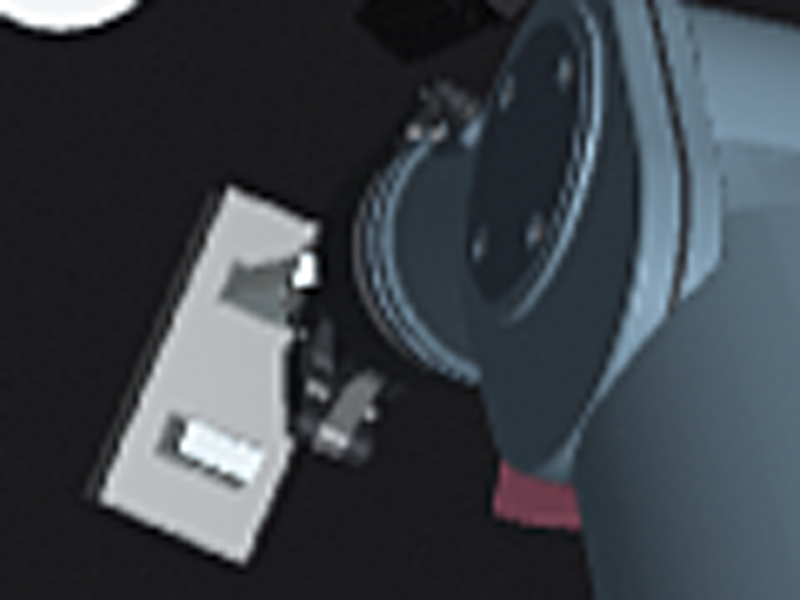

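The top view shows both fingers closed on the carrier, and the opening of 0.124 (about 11 mm) fits its thickness. Lifting.

Emit:
send_rows(series=[[-1, 0, 0, 0.003, 0], [-1, 0, 0, 0.007, 0], [-1, 0, 0, 0.015, 0], [-1, 0, 0, 0.02, 0], [-1, 0, 0, 0.03, 0], [-1, 0, 0, 0.03, 0], [-1, 0, 0, 0.03, 0], [-1, 0, 0, 0.03, 0], [-1, 0, 0, 0.03, 0], [-1, 0, 0, 0.015, 0], [-1, 0, 0, 0, 0], [-1, 0, 0, 0, 0]])

```text
time: 4.63
tool_pos: [0.5249, -0.2645, 0.3165]
orientation: [[0.384, 0.924, 0.0], [0.924, -0.384, -0.0], [-0.0, 0.0, -1.0]]
contact_force: [-0.4, 0.2, -1.9]
grip_width: 0.126
```

```bash
python3 st.py; python3 pic.py s3 scene 140 180 340 330;python3 pic.py t3 top 365 140 525 260
```

```text
t 4.63 pos [ 524.9 -264.5  316.5] jaw -22.55 z [ 1.e-04 -3.e-04 -1.e+00] F [-0.37  0.16 -1.91] M [ 0.04 -0.   -0.01] w 0.126
```

View pics/s3.png

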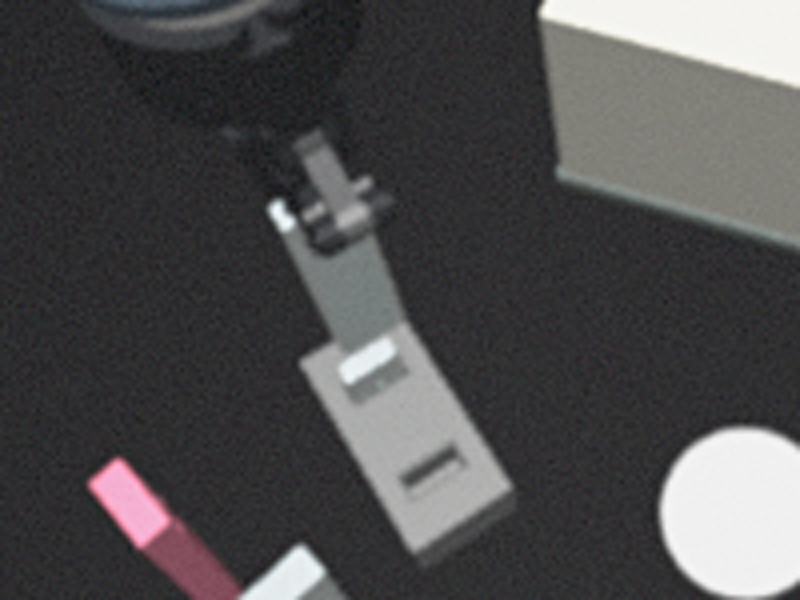

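View pics/t3.png

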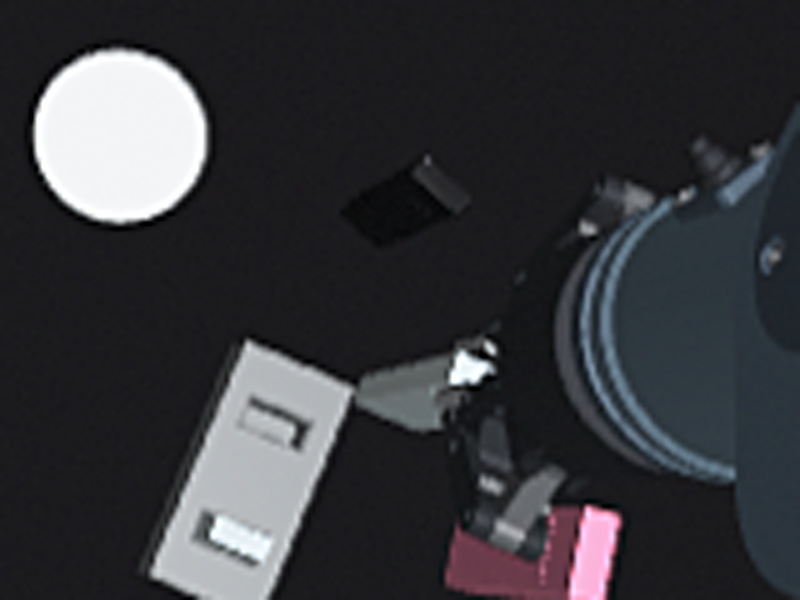

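```bash
python3 pic.py s4 scene 195 215 265 275; python3 - <<'E'
from h import *
T=load("t3");S=load("s3")
for z in(.217,.220):
  print(z,(ray(S,[[225.8,267.5],[241.8,260.5]],z)*1000).round(1).tolist(),(ray(T,[[436.4,217],[451.3,226.4]],z)*1000).round(1).tolist())
a=np.deg2rad(-22.6);ex=np.array([np.cos(a),np.sin(a),0]);ey=np.array([-ex[1],ex[0],0]);c=np.array([.5253,-.2644,.219])
P=[c+sx*ex*.006+sy*ey*.015 for sx in(-1,1) for sy in(-1,1)]
print(np.round(np.array(P)*1000,1).tolist());print("exp scene",proj(S,P).round(1).tolist());print("exp top",proj(T,P).round(1).tolist())
P=[p+[0,0,.12] for p in P];print("exp scene top",proj(S,P).round(1).tolist())
E
```

```text
0.217 [[521.0, -278.1, 217.0], [536.4, -253.0, 217.0]] [[530.1, -252.7, 217.0], [511.0, -283.5, 217.0]]
0.22 [[522.3, -278.7, 220.0], [537.6, -253.8, 220.0]] [[529.9, -251.8, 220.0], [510.8, -282.5, 220.0]]
[[514.0, -275.9, 219.0], [525.5, -248.2, 219.0], [525.1, -280.6, 219.0], [536.6, -252.9, 219.0]]
exp scene [[223.2, 264.1], [238.4, 254.9], [226.5, 269.4], [241.8, 260.0]]
exp top [[448.0, 224.8], [434.6, 219.1], [450.1, 219.6], [436.7, 213.8]]
exp scene top [[207.1, 231.3], [225.3, 221.0], [210.8, 237.2], [229.2, 226.8]]
```

View pics/s4.png

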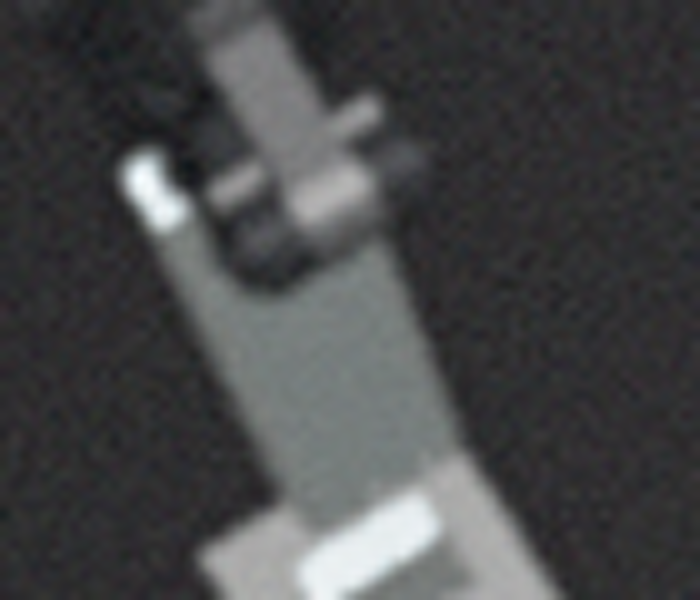

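The carrier's edges lie where expected for a centred, upright hold: top-left corner at (210,237) against (210.8,237.2) predicted. Moving above the port.

Emit:
send_rows(series=[[-1, 0.0006, 0.013, 0, 0.025], [-1, 0.0006, 0.027, 0, 0.055], [-1, 0.0007, 0.034, 0, 0.065], [-1, 0.0007, 0.034, 0, 0.065], [-1, 0.0007, 0.034, 0, 0.065], [-1, 0.0007, 0.034, 0, 0.065], [-1, 0.0007, 0.034, 0, 0.065], [-1, 0.0007, 0.034, 0, 0.065], [-1, 0.0007, 0.034, 0, 0.065], [-1, 0.0006, 0.027, 0, 0.055], [-1, 0.0006, 0.0231, 0, 0.045], [-1, 0, 0, 0, 0]])

```text
time: 5.78
tool_pos: [0.5309, 0.0709, 0.3158]
orientation: [[-0.251, 0.968, -0.001], [0.968, 0.251, 0.004], [0.004, -0.0, -1.0]]
contact_force: [-0.1, 0.2, -2.4]
grip_width: 0.128
```

Emit:
send_rows(series=[[-1, 0, 0, 0, 0], [-1, 0, 0, 0, 0], [-1, 0, 0, -0.02, 0], [-1, 0, 0, -0.012, 0], [-1, 0, 0, 0, 0], [-1, 0, 0, 0, 0], [-1, 0, 0, 0, 0], [-1, 0, 0, 0, 0]])

```text
time: 6.45
tool_pos: [0.533, 0.0634, 0.2851]
orientation: [[-0.239, 0.971, 0.001], [0.971, 0.239, 0.0], [-0.0, 0.001, -1.0]]
contact_force: [-0.0, 0.5, -2.4]
grip_width: 0.127
```

```bash
python3 st.py; python3 pic.py s5 scene 260 90 400 195;python3 pic.py t5 top 220 140 380 260
```

```text
t 6.45 pos [533.   63.4 285.1] jaw 13.81 z [ 1.2e-03  1.0e-04 -1.0e+00] F [-0.03  0.46 -2.39] M [0.02 0.   0.02] w 0.127
```

View pics/s5.png

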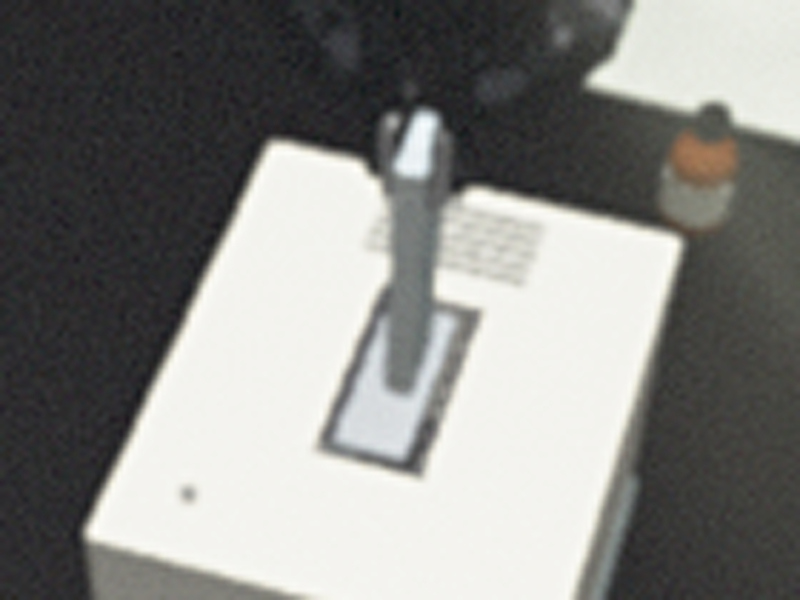

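View pics/t5.png

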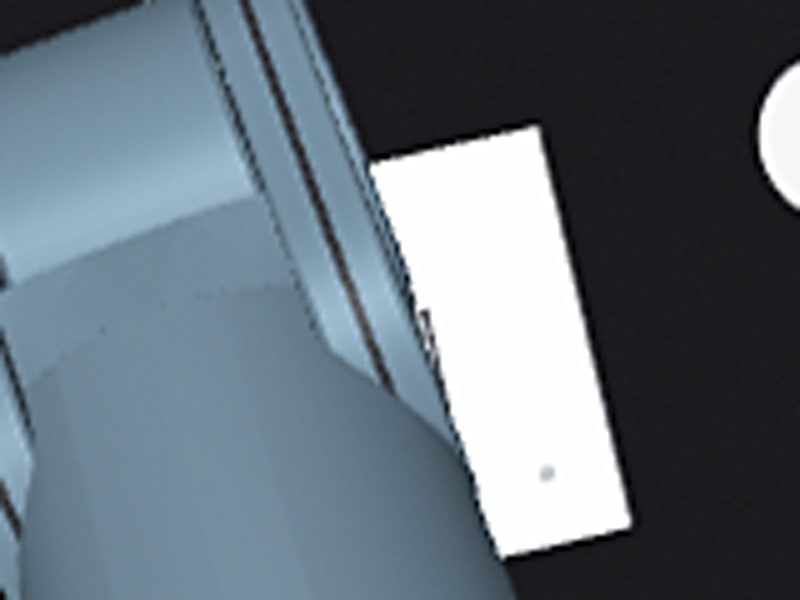

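The scene shows the foot over the flap, about (330,158). I'll check it against the prediction.

```bash
python3 - <<'E'
from h import *
S=load("s5")
a=np.deg2rad(13.8);ex=np.array([np.cos(a),np.sin(a),0]);ey=np.array([-ex[1],ex[0],0])
for z,c in((.187,[.5326,.0637,.187]),):
  c=np.array(c);P=[c+s*ex*.0055-.014*ey for s in(-1,1)]
  print(proj(S,P).round(1).tolist())
for sy in (-1,1):
  P=[c+[0,0,.12]+s*ex*.006+sy*.015*ey for s in(-1,1)]
  print("top",sy,(proj(S,P)).round(1).tolist())
im=S["color"][100:170,315:345];g=cv2.cvtColor(im,cv2.COLOR_RGB2GRAY)
for r in range(42,64,2): print(100+r,g[r,5:25].tolist())
E
```

```text
[[326.3, 158.0], [331.0, 159.2]]
top -1 [[327.9, 119.0], [333.8, 120.4]]
top 1 [[332.3, 108.8], [338.1, 110.2]]
142 [243, 243, 243, 244, 242, 202, 130, 103, 113, 121, 126, 120, 121, 119, 106, 124, 173, 204, 222, 230]
144 [242, 242, 245, 247, 216, 128, 104, 109, 120, 122, 122, 122, 122, 115, 111, 123, 148, 155, 155, 139]
146 [243, 244, 247, 233, 160, 116, 161, 164, 135, 121, 121, 117, 118, 112, 117, 153, 195, 222, 216, 188]
148 [244, 245, 233, 162, 105, 136, 188, 170, 129, 123, 122, 121, 118, 109, 126, 165, 208, 220, 196, 153]
150 [245, 234, 166, 108, 136, 196, 209, 178, 131, 124, 118, 121, 113, 115, 139, 186, 217, 211, 165, 139]
152 [242, 202, 121, 129, 189, 219, 207, 165, 125, 117, 119, 120, 109, 123, 171, 214, 215, 184, 134, 121]
154 [199, 123, 110, 167, 211, 220, 201, 159, 130, 119, 119, 120, 124, 161, 204, 221, 201, 154, 130, 125]
156 [127, 112, 169, 210, 218, 219, 206, 156, 119, 115, 115, 120, 145, 199, 220, 197, 156, 127, 111, 148]
158 [105, 139, 196, 219, 220, 219, 217, 196, 170, 150, 138, 151, 185, 215, 212, 167, 133, 144, 148, 205]
160 [139, 192, 215, 219, 219, 217, 219, 220, 220, 219, 218, 220, 223, 215, 181, 135, 121, 126, 187, 236]
162 [194, 217, 219, 218, 219, 218, 216, 222, 218, 221, 220, 222, 221, 188, 140, 122, 142, 169, 230, 245]
```

```bash
python3 - <<'E'
from h import *
S=load("s5");g=cv2.cvtColor(S["color"],cv2.COLOR_RGB2GRAY).astype(float)
a=np.deg2rad(13.8);ex=np.array([np.cos(a),np.sin(a),0]);ey=np.array([-ex[1],ex[0],0])
c=np.array([.5326,.0637,.187])
def line(sx,sy):
  P=proj(S,[c+sx*.006*ex+sy*.015*ey+[0,0,h] for h in(.004,.12)]);return P
L=line(-1,-1);M=line(1,-1);Rr=line(1,1)
print(L.round(1).tolist(),M.round(1).tolist(),Rr.round(1).tolist())
def cross(row,lo,hi,th,sgn):
  for x in range(lo,hi):
    p,q=g[row,x],g[row,x+1]
    if (p-th)*sgn>0>=(q-th)*sgn: return x+(p-th)/(p-q)
for row in range(124,158,2):
  xi=lambda A:np.interp(row,A[::-1][:,1],A[::-1][:,0])
  bl=g[row,int(xi(L))-3:int(xi(L))].max();mid=g[row,329:332].mean();th=(bl+mid)/2
  le=cross(row,int(xi(L))-3,331,th,1)
  r=g[row,330:342]; br=r.max(); re=cross(row,331,342,(br+mid)/2,-1)
  print(row,"L",le and round(le,2),round(xi(L),2),"R",re and round(re,2),"M",round(xi(M),2),"Rr",round(xi(Rr),2))
E
```

```text
[[326.0, 157.1], [327.9, 119.0]] [[331.2, 158.4], [333.8, 120.4]] [[335.0, 148.7], [338.1, 110.2]]
124 L 326.75 327.69 R 340.27 M 333.57 Rr 336.95
126 L 327.55 327.58 R 337.62 M 333.43 Rr 336.78
128 L 327.35 327.48 R 337.39 M 333.29 Rr 336.62
130 L 327.72 327.38 R 336.76 M 333.15 Rr 336.46
132 L 327.67 327.27 R 336.64 M 333.01 Rr 336.3
134 L 327.73 327.17 R 336.26 M 332.87 Rr 336.14
136 L 328.02 327.07 R 335.99 M 332.73 Rr 335.98
138 L 327.75 326.96 R 335.6 M 332.59 Rr 335.81
140 L 326.33 326.86 R 335.48 M 332.45 Rr 335.65
142 L 325.26 326.75 R 336.3 M 332.31 Rr 335.49
144 L 324.36 326.65 R 335.62 M 332.17 Rr 335.33
146 L 323.78 326.55 R 335.42 M 332.03 Rr 335.17
148 L 323.35 326.44 R 335.14 M 331.89 Rr 335.0
150 L 327.41 326.34 R 334.64 M 331.75 Rr 334.95
152 L 326.91 326.24 R 333.91 M 331.6 Rr 334.95
154 L 326.75 326.13 R 333.34 M 331.46 Rr 334.95
156 L 326.76 326.03 R 332.65 M 331.32 Rr 334.95
```

The edges agree to within about 0.5 px (1 mm). Pushing through the flap.

Emit:
send_rows(series=[[-1, 0, 0, -0.004, 0], [-1, 0, 0, -0.004, 0], [-1, 0, 0, -0.004, 0], [-1, 0, 0, -0.004, 0], [-1, 0, 0, -0.005, 0], [-1, 0, 0, -0.005, 0], [-1, 0, 0, -0.005, 0], [-1, 0, 0, -0.005, 0], [-1, 0, 0, -0.005, 0], [-1, 0, 0, -0.004, 0], [-1, 0, 0, -0.003, 0], [-1, 0, 0, 0, 0]])

```text
time: 7.55
tool_pos: [0.5322, 0.0635, 0.2355]
orientation: [[-0.239, 0.971, -0.001], [0.971, 0.239, 0.0], [0.0, -0.001, -1.0]]
contact_force: [1.8, 0.3, -1.9]
grip_width: 0.129
```

```bash
python3 st.py; python3 pic.py s6 scene 260 90 400 195
```

```text
t 7.55 pos [532.2  63.5 235.5] jaw 13.84 z [-8.e-04  0.e+00 -1.e+00] F [ 1.82  0.33 -1.95] M [ 0.23 -0.76  0.03] w 0.129
```

View pics/s6.png

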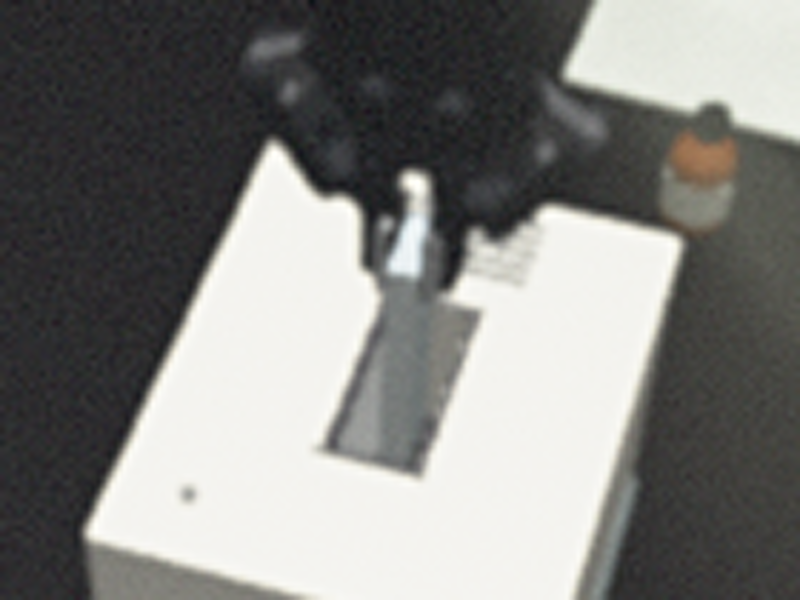

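The picture shows the flap open and the carrier standing in the port at about (331,165). The side force is 1.8 N, from the flap. Now slowly into the mouth of the well.

Emit:
send_rows(series=[[-1, 0, 0, -0.002, 0], [-1, 0, 0, -0.002, 0], [-1, 0, 0, -0.002, 0], [-1, 0, 0, -0.002, 0], [-1, 0, 0, -0.002, 0], [-1, 0, 0, -0.002, 0], [-1, 0, 0, 0, 0]])

```text
time: 8.18
tool_pos: [0.5323, 0.0634, 0.2238]
orientation: [[-0.239, 0.971, -0.001], [0.971, 0.239, -0.0], [0.0, -0.001, -1.0]]
contact_force: [2.6, 1.4, -2.5]
grip_width: 0.125
```

Emit:
send_rows(series=[[-1, 0, 0, -0.002, 0], [-1, 0, 0, -0.002, 0], [-1, 0, 0, -0.002, 0], [-1, 0, 0, -0.002, 0], [-1, 0, 0, 0, 0]])

```text
time: 8.6
tool_pos: [0.5322, 0.0635, 0.2158]
orientation: [[-0.239, 0.971, -0.001], [0.971, 0.239, -0.0], [0.0, -0.001, -1.0]]
contact_force: [1.4, 0.9, -2.7]
grip_width: 0.128
```

```bash
python3 st.py
```

```text
t 8.6 pos [532.2  63.5 215.8] jaw 13.84 z [-7.e-04 -1.e-04 -1.e+00] F [ 1.41  0.94 -2.73] M [ 0.19 -0.63  0.  ] w 0.128
```

Emit:
send_rows(series=[[-1, 0, 0, -0.002, 0], [-1, 0, 0, -0.002, 0], [-1, 0, 0, -0.002, 0], [-1, 0, 0, -0.002, 0], [-1, 0, 0, 0, 0]])

```text
time: 9.02
tool_pos: [0.5318, 0.0633, 0.2076]
orientation: [[-0.239, 0.971, -0.002], [0.971, 0.239, -0.0], [0.0, -0.002, -1.0]]
contact_force: [-1.2, 0.5, -0.2]
grip_width: 0.124
```

Emit:
send_rows(series=[[-1, 0, 0, -0.002, 0], [-1, 0, 0, -0.002, 0], [-1, 0, 0, -0.002, 0], [-1, 0, 0, -0.002, 0], [-1, 0, 0, 0, 0]])

```text
time: 9.43
tool_pos: [0.5319, 0.0634, 0.1995]
orientation: [[-0.239, 0.971, -0.001], [0.971, 0.239, -0.0], [0.0, -0.001, -1.0]]
contact_force: [-2.0, -1.2, -2.8]
grip_width: 0.125
```

```bash
python3 st.py
```

```text
t 9.43 pos [531.9  63.4 199.5] jaw 13.83 z [-1.3e-03 -2.0e-04 -1.0e+00] F [-1.97 -1.22 -2.83] M [-0.17  0.65  0.03] w 0.125
```

Emit:
send_rows(series=[[-1, 0, 0, -0.002, 0], [-1, 0, 0, -0.002, 0], [-1, 0, 0, -0.002, 0], [-1, 0, 0, -0.002, 0]])

```text
time: 9.77
tool_pos: [0.5322, 0.0635, 0.192]
orientation: [[-0.239, 0.971, -0.001], [0.971, 0.239, -0.0], [-0.0, -0.001, -1.0]]
contact_force: [-3.4, -1.0, 1.7]
grip_width: 0.126
```

Emit:
send_rows(series=[[-1, 0, 0, -0.002, 0], [-1, 0, 0, -0.002, 0], [-1, 0, 0, -0.002, 0]])

```text
time: 10.02
tool_pos: [0.5324, 0.0635, 0.186]
orientation: [[-0.239, 0.971, -0.0], [0.971, 0.239, -0.0], [-0.0, -0.0, -1.0]]
contact_force: [-3.2, -0.5, 1.9]
grip_width: 0.124
```

Emit:
send_rows(series=[[-1, 0, 0, -0.001, 0], [-1, 0, 0, -0.001, 0], [-1, 0, 0, 0, 0]])

```text
time: 10.27
tool_pos: [0.5323, 0.0635, 0.184]
orientation: [[-0.239, 0.971, -0.0], [0.971, 0.239, -0.0], [0.0, -0.0, -1.0]]
contact_force: [-3.9, -1.2, 0.2]
grip_width: 0.126
```

```bash
python3 st.py; python3 pic.py s7 scene 260 90 400 195
```

```text
t 10.27 pos [532.3  63.5 184. ] jaw 13.83 z [-4.e-04 -1.e-04 -1.e+00] F [-3.9  -1.2   0.19] M [-0.27  1.03  0.03] w 0.126
```

View pics/s7.png

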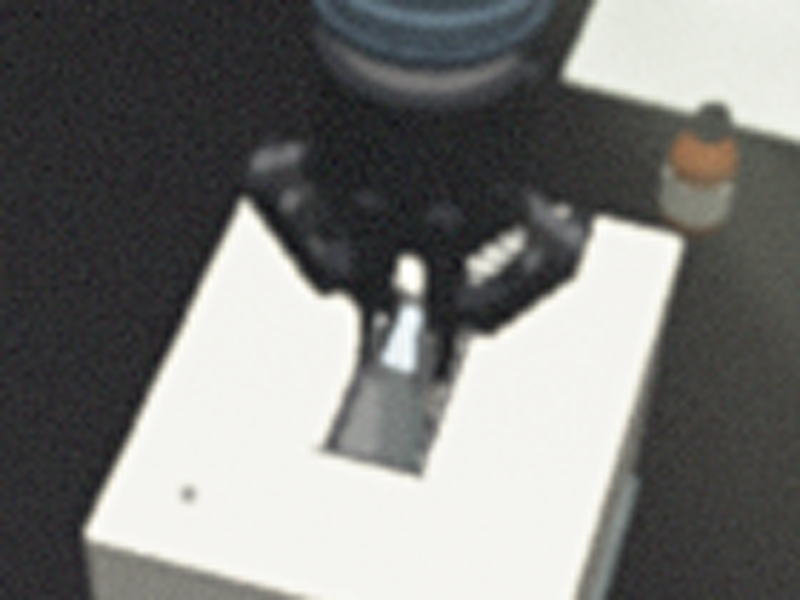

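Everything matches: a lateral force of -3.9 N shows the clip has hold of the carrier, and the foot is about 36 mm into the well. Next I release, rise, look, then shut the fingers and turn them 90° so their narrow side fits the port.

Emit:
send_rows(series=[[-0.6, 0, 0, 0, 0], [-0.4, 0, 0, 0, 0], [-0.2, 0, 0, 0, 0], [-0.2, 0, 0, 0, 0], [-0.2, 0, 0, 0, 0], [-0.2, 0, 0, 0.005, 0], [-0.2, 0, 0, 0.01, 0], [-0.2, 0, 0, 0.02, 0], [-0.2, 0, 0, 0.02, 0], [-0.2, 0, 0, 0.02, 0], [-0.2, 0, 0, 0, 0], [-0.2, 0, 0, 0, 0]])

```text
time: 11.32
tool_pos: [0.5334, 0.0638, 0.2611]
orientation: [[-0.239, 0.971, 0.003], [0.971, 0.239, 0.0], [-0.001, 0.003, -1.0]]
contact_force: [-0.4, 0.0, -0.4]
grip_width: 0.399
```

```bash
python3 st.py; python3 pic.py s8 scene 260 90 400 195
```

```text
t 11.32 pos [533.4  63.8 261.1] jaw 13.83 z [ 3.4e-03  2.0e-04 -1.0e+00] F [-0.41  0.04 -0.45] M [-0.02  0.05 -0.01] w 0.399
```

View pics/s8.png

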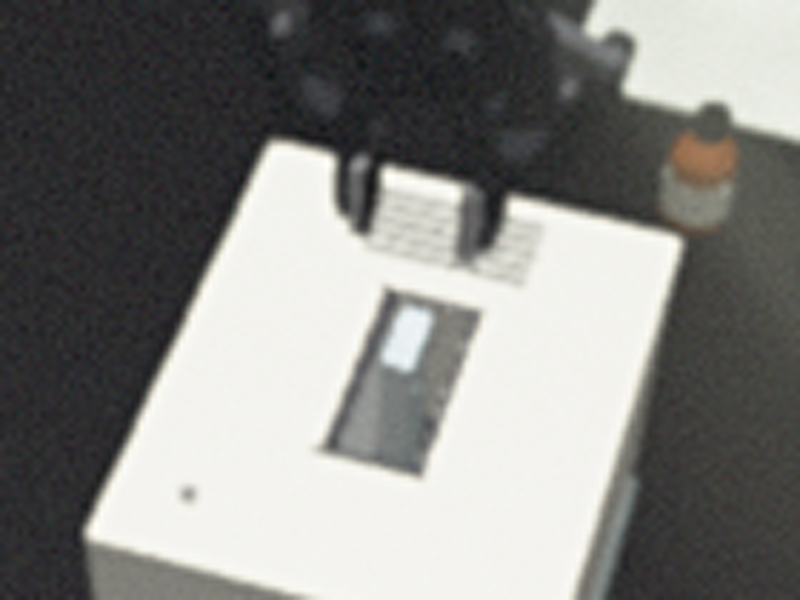

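The carrier stands by itself in the port with its top at about (331,149), and the flap leans on it. I'll check where its top is.

```bash
python3 - <<'E'
from h import *
S=load("s8");b=S["color"].min(2);m=(b>190).astype(np.uint8)
c=rect(m,(325,143,337,157));print(cv2.contourArea(c))
P=np.array([532.6,63.7])
a=np.deg2rad(13.8);ex=np.array([np.cos(a),np.sin(a)]);ey=np.array([-ex[1],ex[0]])
for z in(.200,.206,.210):
  X=ray(S,c.reshape(-1,2),z)[:,:2]*1000;r=cv2.minAreaRect(X.astype(np.float32));o=np.array(r[0])-P
  print(z,r,"off ex,ey",(o@ex).round(1),(o@ey).round(1))
E
```

```text
44.5
0.2 ((530.7160034179688, 67.43229675292969), (12.26933765411377, 30.18122100830078), 13.932821273803711) off ex,ey -0.9 4.1
0.206 ((533.1438598632812, 62.77693176269531), (12.15086555480957, 29.88985252380371), 13.932849884033203) off ex,ey 0.3 -1.0
0.21 ((534.7625122070312, 59.67334747314453), (12.071892738342285, 29.695592880249023), 13.932650566101074) off ex,ey 1.1 -4.4
```

Emit:
send_rows(series=[[-0.6, 0, 0, 0, 0.12], [-1, 0, 0, 0, 0.12], [-1, 0, 0, 0, 0.12], [-1, 0, 0, 0, 0.12], [-1, 0, 0, 0, 0.12], [-1, 0, 0, 0, 0.12], [-1, 0, 0, 0, 0.12], [-1, 0, 0, 0, 0.12], [-1, 0, 0, 0, 0.12], [-1, 0, 0, 0, 0.12], [-1, 0, 0, 0, 0.12], [-1, 0, 0, 0, 0.12]])

```text
time: 12.37
tool_pos: [0.5318, 0.0633, 0.2583]
orientation: [[-0.993, -0.116, -0.002], [-0.116, 0.993, -0.0], [0.002, 0.0, -1.0]]
contact_force: [0.1, -0.1, 0.4]
grip_width: -0.003
```

Emit:
send_rows(series=[[-1, 0, 0, 0, 0.12], [-1, 0, 0, 0, 0.011], [-1, 0, 0, 0, 0], [-1, 0, 0, 0, 0], [-1, 0, 0, 0, 0], [-1, 0, 0, 0, 0]])

```text
time: 12.87
tool_pos: [0.5324, 0.0635, 0.2592]
orientation: [[-0.971, -0.238, -0.0], [-0.238, 0.971, -0.0], [0.0, -0.0, -1.0]]
contact_force: [0.9, -0.0, -0.2]
grip_width: -0.002
```

```bash
python3 st.py; python3 pic.py s9 scene 260 90 400 195
```

```text
t 12.87 pos [532.4  63.5 259.2] jaw 103.76 z [-0.e+00 -2.e-04 -1.e+00] F [ 0.94 -0.01 -0.18] M [-0.    0.04  0.01] w -0.002
```

View pics/s9.png

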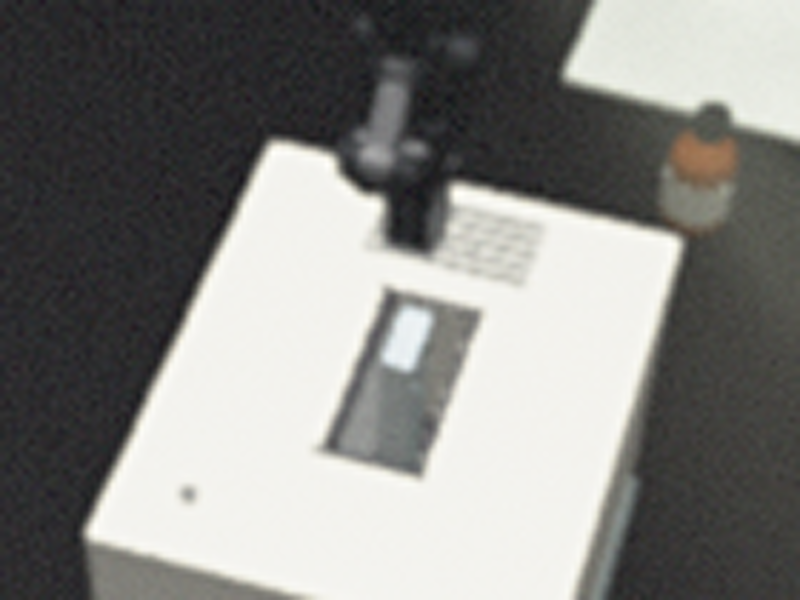

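```bash
python3 - <<'E'
from h import *
S=load("s9")
a=np.deg2rad(13.8);ex=np.array([np.cos(a),np.sin(a),0]);ey=np.array([-ex[1],ex[0],0]);c=np.array([.5326,.0637,0])
for y in(-.03,-.04,-.05,-.06):
  for z in(.28,.30,.32,.34):
    u=proj(S,c+y*ey+[0,0,z])[0]; print(y,z,((u-[260,90])/.175).round(0),end=" ")
  print()
print(((proj(S,c-[0,0,-.259]-.0145*ey)[0]-[260,90])/.175))
E
```

```text
-0.03 0.28 [389. 255.] -0.03 0.3 [392. 214.] -0.03 0.32 [394. 172.] -0.03 0.34 [396. 127.] 
-0.04 0.28 [381. 275.] -0.04 0.3 [383. 235.] -0.04 0.32 [385. 192.] -0.04 0.34 [387. 148.] 
-0.05 0.28 [372. 296.] -0.05 0.3 [374. 255.] -0.05 0.32 [376. 213.] -0.05 0.34 [378. 169.] 
-0.06 0.28 [364. 316.] -0.06 0.3 [366. 276.] -0.06 0.32 [367. 234.] -0.06 0.34 [369. 190.] 
[399.55047872 265.27423963]
```

The knuckles are about 70 mm above the fingertips, so pressing up to 45 mm below the top is clear. Coming down onto the carrier.

Emit:
send_rows(series=[[-1, 0, 0, -0.01, 0], [-1, 0, 0, -0.015, 0], [-1, 0, 0, -0.01, 0], [-1, 0, 0, -0.007, 0], [-1, 0, 0, -0.003, 0], [-1, 0, 0, 0, 0], [-1, 0, 0, 0, 0]])

```text
time: 13.5
tool_pos: [0.5326, 0.0637, 0.2145]
orientation: [[-0.971, -0.239, 0.0], [-0.239, 0.971, 0.0], [-0.0, 0.0, -1.0]]
contact_force: [0.2, -0.2, 0.5]
grip_width: 0.001
```

Emit:
send_rows(series=[[-1, 0, 0, -0.002, 0], [-1, 0, 0, -0.002, 0], [-1, 0, 0, -0.002, 0]])

```text
time: 13.75
tool_pos: [0.5327, 0.0635, 0.2085]
orientation: [[-0.971, -0.239, 0.001], [-0.239, 0.971, -0.0], [-0.001, -0.0, -1.0]]
contact_force: [0.3, -0.4, 0.3]
grip_width: -0.002
```

Emit:
send_rows(series=[[-1, 0, 0, -0.002, 0], [-1, 0, 0, -0.002, 0], [-1, 0, 0, -0.002, 0], [-1, 0, 0, -0.002, 0]])

```text
time: 14.08
tool_pos: [0.5328, 0.0637, 0.2005]
orientation: [[-0.971, -0.239, 0.001], [-0.239, 0.971, 0.0], [-0.001, -0.0, -1.0]]
contact_force: [0.1, -0.8, 4.8]
grip_width: 0.001
```

Emit:
send_rows(series=[[-1, 0, 0, -0.002, 0], [-1, 0, 0, -0.002, 0], [-1, 0, 0, -0.002, 0], [-1, 0, 0, -0.002, 0]])

```text
time: 14.42
tool_pos: [0.5324, 0.0635, 0.1921]
orientation: [[-0.971, -0.239, -0.0], [-0.239, 0.971, -0.0], [0.0, 0.0, -1.0]]
contact_force: [0.2, -0.1, 3.5]
grip_width: 0.003
```

Emit:
send_rows(series=[[-1, 0, 0, -0.002, 0], [-1, 0, 0, -0.002, 0], [-1, 0, 0, -0.002, 0], [-1, 0, 0, -0.002, 0]])

```text
time: 14.75
tool_pos: [0.5324, 0.0635, 0.184]
orientation: [[-0.971, -0.239, -0.0], [-0.239, 0.971, -0.0], [0.0, -0.0, -1.0]]
contact_force: [-0.3, 0.4, 4.0]
grip_width: -0.002
```

Emit:
send_rows(series=[[-1, 0, 0, -0.002, 0], [-1, 0, 0, -0.002, 0], [-1, 0, 0, -0.002, 0], [-1, 0, 0, -0.002, 0]])

```text
time: 15.08
tool_pos: [0.5324, 0.0635, 0.176]
orientation: [[-0.971, -0.239, -0.0], [-0.239, 0.971, -0.0], [0.0, -0.0, -1.0]]
contact_force: [0.1, -1.2, 3.2]
grip_width: -0.001
```

Emit:
send_rows(series=[[-1, 0, 0, -0.002, 0], [-1, 0, 0, -0.002, 0], [-1, 0, 0, -0.002, 0]])

```text
time: 15.33
tool_pos: [0.5324, 0.0635, 0.17]
orientation: [[-0.971, -0.239, -0.0], [-0.239, 0.971, -0.0], [0.0, 0.0, -1.0]]
contact_force: [-0.5, -0.2, 3.3]
grip_width: -0.001
```

```bash
python3 st.py; python3 pic.py s10 scene 260 90 400 195
```

```text
t 15.33 pos [532.4  63.5 170. ] jaw 103.85 z [-2.e-04 -0.e+00 -1.e+00] F [-0.45 -0.18  3.28] M [-0.07  0.3   0.03] w -0.001
```

View pics/s10.png

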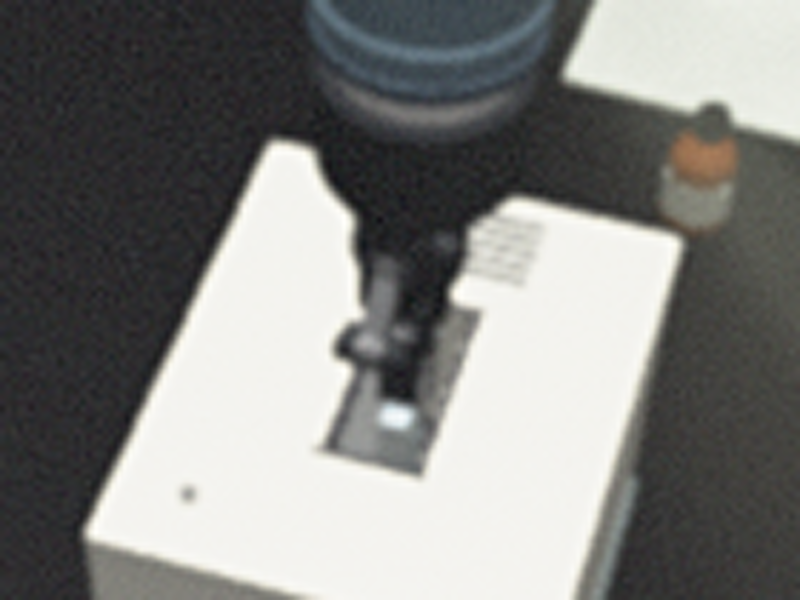

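The scene shows the shut fingers inside the port pressing the carrier down. A small piece of the bright carrier top shows on the -y side, at about (329,163). Drag is about 3.5 N. Next, smaller steps to the seat.

Emit:
send_rows(series=[[-1, 0, 0, -0.002, 0], [-1, 0, 0, -0.002, 0], [-1, 0, 0, -0.002, 0], [-1, 0, 0, -0.002, 0]])

```text
time: 15.72
tool_pos: [0.5324, 0.0635, 0.162]
orientation: [[-0.971, -0.239, -0.0], [-0.239, 0.971, -0.0], [0.0, -0.0, -1.0]]
contact_force: [-1.2, -0.2, 3.2]
grip_width: 0.0
```

Emit:
send_rows(series=[[-1, 0, 0, -0.001, 0], [-1, 0, 0, -0.001, 0], [-1, 0, 0, -0.001, 0], [-1, 0, 0, -0.001, 0], [-1, 0, 0, -0.001, 0]])

```text
time: 16.13
tool_pos: [0.5326, 0.0636, 0.1573]
orientation: [[-0.971, -0.239, 0.0], [-0.239, 0.971, 0.0], [-0.0, 0.0, -1.0]]
contact_force: [-1.3, 0.0, 3.4]
grip_width: 0.002
```

Emit:
send_rows(series=[[-1, 0, 0, -0.001, 0], [-1, 0, 0, -0.001, 0]])

```text
time: 16.3
tool_pos: [0.5331, 0.0637, 0.1555]
orientation: [[-0.971, -0.239, 0.001], [-0.239, 0.971, 0.0], [-0.001, 0.0, -1.0]]
contact_force: [-0.2, 0.7, 4.7]
grip_width: 0.003
```

Emit:
send_rows(series=[[-1, 0, 0, -0.0005, 0], [-1, 0, 0, -0.0005, 0]])

```text
time: 16.47
tool_pos: [0.533, 0.0637, 0.1545]
orientation: [[-0.971, -0.239, 0.001], [-0.239, 0.971, 0.0], [-0.001, 0.0, -1.0]]
contact_force: [0.4, -0.1, 5.6]
grip_width: -0.001
```

Emit:
send_rows(series=[[-1, 0, 0, -0.0005, 0], [-1, 0, 0, -0.0005, 0]])

```text
time: 16.63
tool_pos: [0.533, 0.0637, 0.1535]
orientation: [[-0.971, -0.239, 0.001], [-0.239, 0.971, 0.0], [-0.001, 0.0, -1.0]]
contact_force: [1.0, -0.4, 5.0]
grip_width: 0.003
```

Emit:
send_rows(series=[[-1, 0, 0, -0.0005, 0], [-1, 0, 0, -0.0005, 0]])

```text
time: 16.8
tool_pos: [0.5329, 0.0637, 0.1525]
orientation: [[-0.971, -0.239, 0.001], [-0.239, 0.971, 0.0], [-0.001, 0.0, -1.0]]
contact_force: [0.5, 0.5, 5.3]
grip_width: 0.002
```

Emit:
send_rows(series=[[-1, 0, 0, -0.0005, 0], [-1, 0, 0, -0.0005, 0]])

```text
time: 16.97
tool_pos: [0.5329, 0.0637, 0.1515]
orientation: [[-0.971, -0.239, 0.001], [-0.239, 0.971, 0.0], [-0.001, 0.0, -1.0]]
contact_force: [1.4, 1.1, 5.3]
grip_width: -0.001
```

Emit:
send_rows(series=[[-1, 0, 0, -0.0005, 0], [-1, 0, 0, -0.0005, 0]])

```text
time: 17.13
tool_pos: [0.5329, 0.0637, 0.1505]
orientation: [[-0.971, -0.239, 0.001], [-0.239, 0.971, 0.0], [-0.001, 0.0, -1.0]]
contact_force: [1.5, -0.5, 5.0]
grip_width: -0.001
```

Emit:
send_rows(series=[[-1, 0, 0, -0.0005, 0]])

```text
time: 17.22
tool_pos: [0.5329, 0.0637, 0.1499]
orientation: [[-0.971, -0.239, 0.001], [-0.239, 0.971, 0.0], [-0.001, 0.0, -1.0]]
contact_force: [1.7, -0.0, 5.0]
grip_width: 0.004
```

Emit:
send_rows(series=[[-1, 0, 0, -0.0005, 0], [-1, 0, 0, -0.0005, 0]])

```text
time: 17.38
tool_pos: [0.5329, 0.0637, 0.1489]
orientation: [[-0.971, -0.239, 0.001], [-0.239, 0.971, 0.0], [-0.001, 0.0, -1.0]]
contact_force: [0.5, 0.2, 5.3]
grip_width: -0.005
```

Emit:
send_rows(series=[[-1, 0, 0, -0.0003, 0], [-1, 0, 0, -0.0003, 0]])

```text
time: 17.55
tool_pos: [0.5329, 0.0637, 0.1483]
orientation: [[-0.971, -0.239, 0.001], [-0.239, 0.971, 0.0], [-0.001, 0.0, -1.0]]
contact_force: [0.9, -0.2, 5.5]
grip_width: 0.001
```

Emit:
send_rows(series=[[-1, 0, 0, -0.0003, 0], [-1, 0, 0, -0.0003, 0]])

```text
time: 17.72
tool_pos: [0.5329, 0.0637, 0.1477]
orientation: [[-0.971, -0.239, 0.001], [-0.239, 0.971, 0.0], [-0.001, 0.0, -1.0]]
contact_force: [2.2, 0.0, 4.1]
grip_width: -0.003
```

Emit:
send_rows(series=[[-1, 0, 0, -0.0004, 0], [-1, 0, 0, -0.0004, 0]])

```text
time: 17.88
tool_pos: [0.5329, 0.0637, 0.147]
orientation: [[-0.971, -0.239, 0.001], [-0.239, 0.971, 0.0], [-0.001, 0.0, -1.0]]
contact_force: [2.0, 1.1, 4.6]
grip_width: -0.0
```

Emit:
send_rows(series=[[-1, 0, 0, -0.0004, 0], [-1, 0, 0, -0.0004, 0]])

```text
time: 18.05
tool_pos: [0.5329, 0.0637, 0.1461]
orientation: [[-0.971, -0.239, 0.001], [-0.239, 0.971, 0.0], [-0.001, 0.0, -1.0]]
contact_force: [2.5, -0.1, 4.8]
grip_width: 0.003
```

Emit:
send_rows(series=[[-1, 0, 0, -0.0004, 0], [-1, 0, 0, -0.0004, 0]])

```text
time: 18.22
tool_pos: [0.5328, 0.0636, 0.1453]
orientation: [[-0.971, -0.239, 0.001], [-0.239, 0.971, 0.0], [-0.001, 0.0, -1.0]]
contact_force: [1.5, 1.3, 4.6]
grip_width: 0.001
```

Emit:
send_rows(series=[[-1, 0, 0, -0.0004, 0], [-1, 0, 0, -0.0004, 0]])

```text
time: 18.38
tool_pos: [0.5329, 0.0636, 0.1445]
orientation: [[-0.971, -0.239, 0.001], [-0.239, 0.971, 0.0], [-0.001, 0.0, -1.0]]
contact_force: [2.3, 0.4, 6.5]
grip_width: -0.003
```

Emit:
send_rows(series=[[-1, 0, 0, -0.0004, 0], [-1, 0, 0, -0.0003, 0]])

```text
time: 18.55
tool_pos: [0.5329, 0.0636, 0.1441]
orientation: [[-0.971, -0.239, 0.001], [-0.239, 0.971, 0.0], [-0.001, -0.0, -1.0]]
contact_force: [1.4, 0.9, 8.5]
grip_width: 0.003
```

The seat is felt: the force is rising above the steady 4.9 N or so. On in small steps to about 15 N.

Emit:
send_rows(series=[[-1, 0, 0, -0.0003, 0], [-1, 0, 0, 0, 0]])

```text
time: 18.72
tool_pos: [0.5329, 0.0636, 0.1439]
orientation: [[-0.971, -0.239, 0.001], [-0.239, 0.971, -0.0], [-0.001, -0.0, -1.0]]
contact_force: [0.7, -0.4, 8.2]
grip_width: 0.001
```

Emit:
send_rows(series=[[-1, 0, 0, -0.0003, 0], [-1, 0, 0, 0, 0]])

```text
time: 18.88
tool_pos: [0.5329, 0.0637, 0.1437]
orientation: [[-0.971, -0.239, 0.001], [-0.239, 0.971, -0.0], [-0.001, -0.0, -1.0]]
contact_force: [1.1, 0.8, 10.2]
grip_width: -0.004
```

Emit:
send_rows(series=[[-1, 0, 0, -0.0003, 0], [-1, 0, 0, 0, 0]])

```text
time: 19.05
tool_pos: [0.5329, 0.0637, 0.1435]
orientation: [[-0.971, -0.239, 0.001], [-0.239, 0.971, -0.0], [-0.001, -0.0, -1.0]]
contact_force: [0.7, 0.3, 11.3]
grip_width: -0.0
```

Emit:
send_rows(series=[[-1, 0, 0, -0.0003, 0], [-1, 0, 0, 0, 0]])

```text
time: 19.22
tool_pos: [0.533, 0.0637, 0.1433]
orientation: [[-0.971, -0.239, 0.001], [-0.239, 0.971, -0.0], [-0.001, -0.0, -1.0]]
contact_force: [1.0, -0.0, 11.6]
grip_width: 0.0
```

Emit:
send_rows(series=[[-1, 0, 0, -0.0004, 0], [-1, 0, 0, 0, 0]])

```text
time: 19.38
tool_pos: [0.533, 0.0638, 0.143]
orientation: [[-0.971, -0.239, 0.001], [-0.239, 0.971, -0.0], [-0.001, -0.001, -1.0]]
contact_force: [-0.1, -0.4, 12.6]
grip_width: -0.0
```

Emit:
send_rows(series=[[-1, 0, 0, -0.0003, 0], [-1, 0, 0, 0, 0]])

```text
time: 19.55
tool_pos: [0.533, 0.0637, 0.1428]
orientation: [[-0.971, -0.239, 0.001], [-0.239, 0.971, -0.0], [-0.001, -0.001, -1.0]]
contact_force: [-0.1, -0.1, 13.6]
grip_width: 0.002
```

Emit:
send_rows(series=[[-1, 0, 0, 0, 0]])

```text
time: 19.63
tool_pos: [0.533, 0.0637, 0.1428]
orientation: [[-0.971, -0.239, 0.001], [-0.239, 0.971, -0.0], [-0.001, -0.001, -1.0]]
contact_force: [-0.3, -0.2, 12.9]
grip_width: -0.0
```

The force is about 8.5 N over the drag, while the travel past contact (1.9 mm) suggests about 11 N. One last small step puts both estimates between 9 and 12 N.

Emit:
send_rows(series=[[-1, 0, 0, -0.0003, 0], [-1, 0, 0, 0, 0]])

```text
time: 19.8
tool_pos: [0.533, 0.0638, 0.1426]
orientation: [[-0.971, -0.239, 0.001], [-0.239, 0.971, -0.0], [-0.001, -0.001, -1.0]]
contact_force: [-0.4, -0.5, 13.9]
grip_width: 0.002
```

Emit:
send_rows(series=[[-1, 0, 0, 0, 0], [-1, 0, 0, 0, 0]])

```text
time: 19.97
tool_pos: [0.533, 0.0638, 0.1426]
orientation: [[-0.971, -0.239, 0.001], [-0.239, 0.971, -0.0], [-0.001, -0.001, -1.0]]
contact_force: [-0.7, -0.7, 13.8]
grip_width: 0.0
```

Emit:
send_rows(series=[[-1, 0, 0, 0, 0], [-1, 0, 0, 0, 0]])

```text
time: 20.13
tool_pos: [0.533, 0.0638, 0.1426]
orientation: [[-0.971, -0.239, 0.001], [-0.239, 0.971, -0.0], [-0.001, -0.001, -1.0]]
contact_force: [-1.3, -0.1, 14.7]
grip_width: 0.001
```

```bash
python3 st.py
```

```text
t 20.13 pos [533.   63.8 142.6] jaw 103.85 z [ 1.3e-03 -3.0e-04 -1.0e+00] F [-1.25 -0.09 14.69] M [-0.1   0.23 -0.03] w 0.001
```

The force is steady at about 14.1 N, 9 to 10 N over the drag. Drawing back.

Emit:
send_rows(series=[[-1, 0, 0, 0.001, 0], [-1, 0, 0, 0.003, 0], [-1, 0, 0, 0.005, 0], [-1, 0, 0, 0.01, 0], [-1, 0, 0, 0.01, 0], [-1, 0, 0, 0.01, 0], [-1, 0, 0, 0.015, 0], [-1, 0, 0, 0.02, 0], [-1, 0, 0, 0.02, 0], [-1, 0, 0, 0.02, 0], [-1, 0, 0, 0.02, 0], [-1, 0, 0, 0, 0]])

```text
time: 21.13
tool_pos: [0.5336, 0.0643, 0.2797]
orientation: [[-0.971, -0.24, 0.005], [-0.24, 0.971, 0.0], [-0.005, -0.001, -1.0]]
contact_force: [1.4, 1.1, -0.4]
grip_width: 0.002
```

Emit:
send_rows(series=[[-1, -0.03, -0.03, 0.02, 0], [-1, -0.03, -0.03, 0.02, 0], [-1, -0.02, -0.03, 0, 0], [-1, 0, -0.03, 0, 0], [-1, 0, -0.03, 0, 0], [-1, 0, 0, 0, 0], [-1, 0, 0, 0, 0]])

```text
time: 21.72
tool_pos: [0.4582, -0.0814, 0.3108]
orientation: [[-0.972, -0.235, -0.002], [-0.235, 0.972, -0.0], [0.002, 0.0, -1.0]]
contact_force: [-0.8, 0.7, -0.0]
grip_width: 0.0
```

```bash
python3 st.py; python3 pic.py s11 scene 260 90 400 195;python3 pic.py t11 top 220 140 380 260;python3 pic.py s12 scene 0 0 640 400
```

```text
t 21.72 pos [458.2 -81.4 310.8] jaw 103.61 z [-1.7e-03 -2.0e-04 -1.0e+00] F [-0.78  0.74 -0.02] M [ 0.05  0.02 -0.03] w 0.0
```

View pics/s11.png

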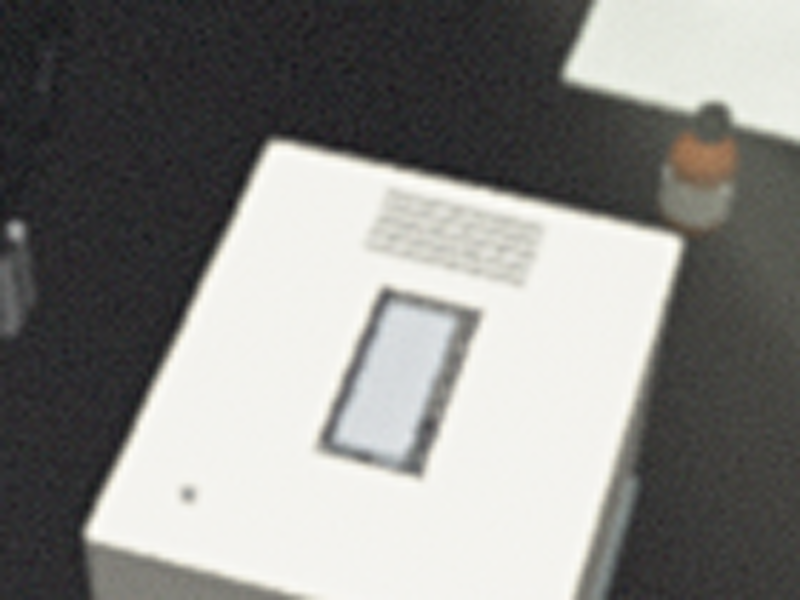

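View pics/t11.png

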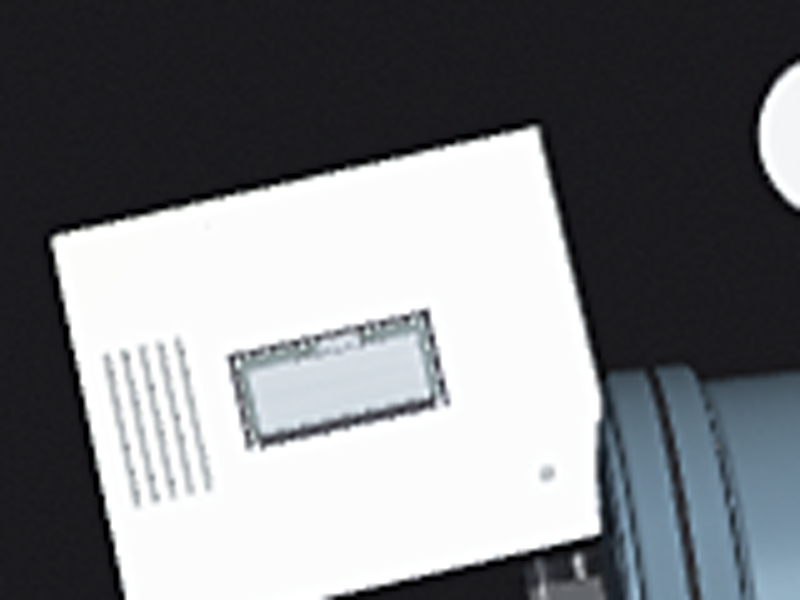

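View pics/s12.png

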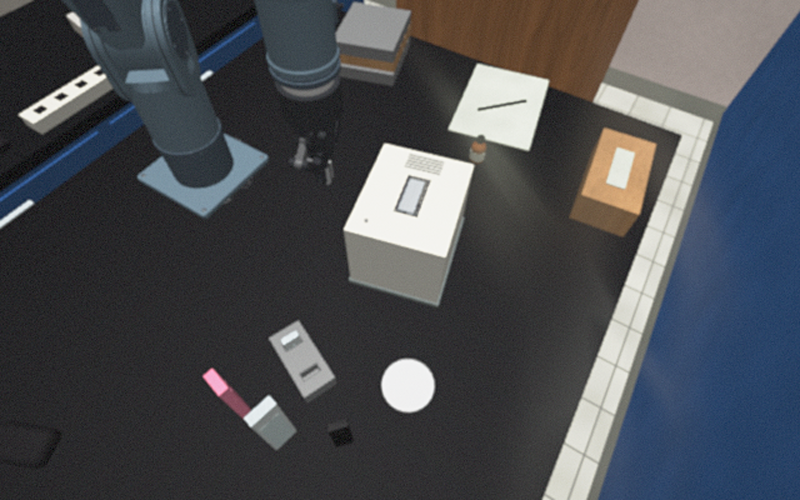

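The flap is fully shut at top (288,215) and looks just as it did at the start. The short carrier, dish and bottle are where they stood, and the arm is clear. Handing in.

```bash
python3 - <<'E'
from plant import ctrl
import numpy as np
a=np.load("t11.npz")["color"].astype(int);b=np.load("top0.npz")["color"].astype(int)
print("port diff",np.abs(a-b)[200:232,262:315].mean().round(2))
print(ctrl.hand_in())
E
```

```text
port diff 0.2
the job is handed in; nothing more can be done
None
```

The tall silver carrier is in the reader, pressed onto the seat, with the flap shut above it. I handed in at about 22 s of the 72 s.

- **Insertion:** I took the carrier from the rack's far pocket, held it by its broad faces and pushed it foot first through the flap, about 36 mm into the well. I then let go and pressed it down with shut fingertips turned 90°.
- **Seat force:** The drag was about 3.5 N on the way down, rising to about 5 N near the bottom. The seat was met with the carrier's top about 35 mm below the reader's top. I stopped at about 14.1 N total (single readings up to 14.7 N), which is 9–10 N over the drag.
- **Disagreement:** The fingertips moved about 2.1 mm after contact, which at 6 N/mm would mean about 12 N. Both estimates are below the 15 N limit.
- **Last checks:** The port looks the same as in the first top picture (mean pixel difference 0.2), so the flap is fully shut. In the last pictures the short carrier, dish and bottle stand where they were, and the robot touches nothing. The carrier itself can't be seen behind the flap, so the seating rests on force and travel alone.

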